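Bolt a wafer holder into its plating cell

ROBOT

A 6-joint arm with a two-finger parallel gripper is mounted at the origin on the work surface. World frame = base frame: x ahead of the robot, y to its left, z up, the work surface at z = 0. Lengths are in m, angles in rad, forces in N, time in s.
With the tool pointing down it reaches from about 0.325 to 0.775 m from the base axis. Payload 5.5 kg.
Tool frame: the origin (TCP) lies midway between the tips of the shut fingers; the grasp point (between the pads) lies 19 mm behind it (env.grip_depth is the distance from the TCP to the grasp point, in m); z points along the fingers, y is the line along which they close (so a half turn about z gives the same grasp; the last joint's range is limited). The gripper opens to 88 mm and grips with 3 to 60 N. Pads are 20 mm wide; open, the fingers measure 115 mm over their backs; the gripper's body (75 mm by 178 mm) begins 61 mm behind the grasp point.
Start: joints at [1.282, 0.091, 1.231, -0, 1.82, -0.057], TCP at [0.138, 0.584, 0.223] pointing down, gripper open.
Joint ranges: [-2.87, 2.87], [-0.86, 2.18], [0.17, 2.46], [-1.51, 4.65], [0.06, 2.69], [-2.65, 2.65]. Speed limits (rad/s): [2.57, 2.57, 3.01, 3.14, 3.14, 3.14].

INTERFACE

Orientations are given as [roll, pitch, yaw] about the fixed x, y, z axes, in that order (R = Rz(yaw) Ry(pitch) Rx(roll)).
In Python, from plant import env, cams, nets gives the robot as it stands.
- The arm moves only by the tool move_arm, never from a script. Its argument "rows" is a list of rows, each a list of 7 numbers: the turn, a rotation vector about the tool's x, y, z in degrees, then the shift along the tool's x, y, z in cm, then the closure, from -1 (fully open) to 1 (shut). A call has 1 to 10 rows; each row is the pose to reach, as a shift and turn from the pose commanded when the call began, along the tool's axes at that moment; what a row does not reach only later rows make up. A row lasts 1/8 s, in which the tool goes at most 62.5 mm and 10.7 degrees, less where a joint would pass 70% of its speed; a pose out of reach is approached as far as the arm can. A call with a gripper value outside its range is refused whole. The fingers move at their own pace and stop on an object; "force" is the grip in N (left out, the last holds). Time passes only in rows, so rows that repeat a pose let the fingers close. It gives the time, the measured TCP pose, the force, the opening and the grip force at its end, in the units of the state.
- env.read_state(): the state, without advancing time (a new reading comes with each control period).
- cams.grab_frame(name): name is "side" or "top"; returns the picture (400x640x3 uint8, blue, green, red); there is no depth.
- cams.camera_model(name): a dict with "fovy" (degrees; the focal length in pixels is half the picture's height over the tangent of half this angle, whatever the lens; pixels are square), "cx", "cy" (the principal point, pixels), "R" (3x3) and "t" (3): a world point X has camera coordinates R X + t. Camera axes: x right, y down, z forward; pixel columns grow to the right and rows downward; lengths in m; the calibration is good to about 2 mm. A picture is of the moment at which its call begins. camera_model takes no time and is no camera call.
- env.job_done(): hands the job in; it is judged then, once.
Trained networks look in the newest picture that a camera, given by its name, has taken for a name from the list of things; names that differ only in an ending like _2 or _b are one class to them, and where a whole thing is asked for, a point or a joint stands for the part that bears it (a point fixed in the world has none). Each returns a list of dicts, best first, with "score" (0 to 1); they miss things now and then, are a little off and sometimes report something else, mostly with a low value. They report only what shows in the picture. A call takes as long as a camera call.
- nets.boxes_of(camera, name): "point" ([column, row] in pixels, amid what is visible of it).
- nets.outline_of(camera, name): "region" (400x640 bool, what is visible of it) and "point" ([column, row] in pixels, amid what is visible of it).
- nets.landmark_of(camera, name): "point" ([column, row] in pixels: a listed point, or the origin of a listed thing).
The state is a dict: "time_s": time; "qpos": joint angles; "dq": joint speeds; "joint_torque": joint torques, N m; "ee_pos": TCP position; "ee_rot": TCP orientation; "contact_force": force on the tool from outside, world axes, zero at the start; "torque": the same for the moment, N m; "width": opening from 0.0 (shut) to 1.0 (fully open); "gripper_force": force on a finger pad.
Only numpy, scipy, OpenCV 4.12 (cv2) and the standard library are available. Lean on these libraries where they do the work, as an engineer would, in place of code of your own. Each camera call takes 0.05 s, during which the arm holds its last target. There are 200 camera calls.

TASK

Bolt the upright wafer holder into its plating cell: press the spring catch bar down with one fingertip and keep it down while the other fingertip pushes the bolt by its upright lug until the bolt is fully home through the hole in the holder, then let go so that the catch springs up again behind the bolt. Only press and push: grasp and lift nothing, and leave the small bottle, the beaker and the ring nut standing where they are.

Things in the scene. Friction and masses are not known exactly. Their poses are not given: they have to be found in the camera images.
- cell: fixed top of the plating cell: flat grey block 150 (x) by 340 (y) by 26 mm high, origin at the centre of its underside on the work surface, z up, turned about z. Other positions here are in this frame. The bolt lies along y at x = -30 mm, the catch bar beside it along y at x = +30 mm. Hose stubs (22 mm high) stick out of the -x side.
- holder (a point): centre of the wafer holder, 48 mm above the work surface, at x = 0, y = +125 mm: a fixed dark upright plate 140 mm wide (x), 20 mm thick (y), its top 72 mm above the work surface, with a handle on it that reaches 123 mm. It has a hole in line with the bolt.
- bolt (a joint): slide of the steel bolt along the cell's +y, to the holder, in m: 0 drawn back (start), 0.040 fully home at its stop. Takes 2 to 4 N and stays where left. With the catch up, a tab on the bolt strikes the catch's tooth after 2 mm; with the catch 7 mm or more down it passes over, and from 0.035 on it is past the tooth and the catch can rise behind it.
- lug_face (a point): middle of the lug's push face (x = -30, y = -46, z = 66 mm at the start); moves with the bolt. The lug is an upright steel plate on the bolt, 30 mm wide (x), 12 mm thick (y), top 82 mm above the work surface. This face looks to the cell's -y; push it to +y. Behind it (-y) are only the bolt's rod (top at 45 mm) and, at y = -112 mm, a guide 48 mm high.
- tab (a point): centre of the bolt's side tab (x = 0, y = -40, z = 51 mm at the start); moves with the bolt. It joins the lug and reaches towards the catch bar to x = +14 mm; 8 mm thick (y), its top 56 mm above the work surface. It lies between the lanes of the two fingertips.
- catch (a joint): how far the catch bar is pressed straight down, in m: 0 up (start), 0.012 fully down. A spring pushes it up with about 3 N at the top and 6.5 N when fully down; it rises by itself when let go.
- catch_top (a point): centre of the catch bar's flat top (x = 30, y = -40, z = 66 mm when up); moves with it. White plastic bar 26 mm wide (x), 120 mm long (y = -100 to +20 mm); press it anywhere, a fingertip may slide along it while pressing. Its middle is 60 mm from the lug's in x: two fingertips 60 mm apart across the bolt, at one height, press the bar and stand behind the lug at once.
- flask: bystander: small closed translucent bottle, 48 mm in diameter and 105 mm high, loose, origin at the centre of its underside
- beaker: bystander: white open beaker, 60 mm in diameter and 75 mm high, loose, origin at the centre of its underside
- nut: bystander: grey plastic ring nut lying flat, 48 mm in diameter and 22 mm high, loose, origin at the centre of its underside

How it is judged:
By the outcome, as a careful person would: the job done as asked, in the order asked, and still so for the second after the job is handed in, with the robot touching nothing.
It also fails if it takes over 48 s, if anything falls off the work surface, if the arm or the gripper's body presses on something with over 40 N, if the wrist force passes 120 N, or if a joint passes its speed limit or range.

## Working session

There is one attempt and no reset: what is moved stays moved. The work goes in short steps, Python scripts to look and compute and a tool call to move; the robot and the scene stay as the last step left them, time stands still between calls to the robot, and variables do not carry over. Pictures are saved under pics/ and viewed, at most 10 in all, crops included, and the job is handed in when it is done.

Besides the shell and the picture viewer there is one more tool, called after ">>>" by a JSON object that holds its "op" and its "data", one argument or row to a line. move_arm: Moves the arm, as the interface text tells. Its arguments: {"type":"object","properties":{"rows":{"type":"array","items":{"type":"array","items":{"type":"number"}}},"force":{"type":"number"}},"required":["rows"]}

```bash
mkdir -p pics; ls
cat > h.py <<'E'
import numpy as np, cv2
from plant import env, cams, nets
def model(n):
    m=cams.camera_model(n); f=200/np.tan(np.radians(m["fovy"])/2)
    return f,m["cx"],m["cy"],np.array(m["R"]),np.array(m["t"])
def ray(n,p):
    f,cx,cy,R,t=model(n); d=R.T@np.array([(p[0]-cx)/f,(p[1]-cy)/f,1]); return -R.T@t,d
def at_z(n,p,z):
    o,d=ray(n,p); return o+d*(z-o[2])/d[2]
def proj(n,X):
    f,cx,cy,R,t=model(n); c=R@np.array(X)+t; return c[0]/c[2]*f+cx,c[1]/c[2]*f+cy
E
python3 - <<'E'
from h import *
ims=[]
for n in("side","top"):
    im=cams.grab_frame(n); cv2.imwrite(f"pics/{n}0.png",im)
    for k,z in(("cell",0),("holder",.048),("lug_face",.066),("tab",.051),("catch_top",.066),("flask",0),("beaker",0),("nut",0)):
        for r in nets.landmark_of(n,k)[:2]: print(n,k,round(r["score"],2),np.round(r["point"],1),at_z(n,r["point"],z).round(4))
print(cams.camera_model("top"),cams.camera_model("side")); print(env.read_state())
E
```

```text
pics
side cell 0.92 [338.5 198.1] [ 0.5714 -0.0392  0.    ]
side holder 0.65 [296.8 218.2] [0.6059 0.0839 0.048 ]
side lug_face 0.8 [371.4 171.6] [ 0.5145 -0.0673  0.066 ]
side tab 0.83 [358.1 171.9] [ 0.5433 -0.0747  0.051 ]
side catch_top 0.85 [343.6 163.6] [ 0.5735 -0.0714  0.066 ]
side flask 0.64 [371.8 169.9] [ 0.5337 -0.1518  0.    ]
side flask 0.56 [270.4 179.3] [ 0.7307 -0.0413  0.    ]
side beaker 0.97 [431.1 208. ] [ 0.3891 -0.0792  0.    ]
side nut 0.54 [325.3 154.9] [ 0.6512 -0.1659  0.    ]
top cell 0.84 [360.4 217.5] [ 0.5615 -0.0358  0.    ]
top holder 0.85 [302.5 190.7] [0.6088 0.0792 0.048 ]
top lug_face 0.82 [379.8 238.8] [ 0.52   -0.0661  0.066 ]
top lug_face 0.42 [382.  306.2] [ 0.3983 -0.0704  0.066 ]
top tab 0.63 [382.3 225.8] [ 0.5443 -0.0727  0.051 ]
top catch_top 0.96 [389.8 210.2] [ 0.573  -0.0845  0.066 ]
top flask 0.77 [362.8 136.8] [ 0.7269 -0.0395  0.    ]
top beaker 0.7 [382.4 305.1] [ 0.3896 -0.0804  0.    ]
top nut 0.7 [380.4 240.5] [ 0.5161 -0.0761  0.    ]
{'fovy': 51.60817540460445, 'cx': 321.13144022515934, 'cy': 195.9344127241433, 'R': array([[ 0
[... 437 characters left out ...]
35, 0.1647609 , 0.58979789])}
{'time_s': 0.9, 'qpos': array([ 1.28231213e+00,  9.10671511e-02,  1.23068069e+00,  1.62708907e-05,
        1.81982511e+00, -5.67169441e-02]), 'dq': array([ 0.00029321, -0.00066425,  0.00121566, -0.00053057, -0.00145695,
        0.00049459]), 'joint_torque': array([ 5.41252830e-04, -4.46190119e+01, -4.06515563e+01,  6.98599010e-02,
        1.94130553e-02, -2.11726274e-05]), 'ee_pos': array([0.13782753, 0.5839643 , 0.22266181]), 'ee_rot': array([ 3.14157209e+00, -1.46268358e-05,  2.90982941e+00]), 'contact_force': array([0.38409573, 0.63312624, 0.24523122]), 'torque': array([ 0.02420391, -0.04135754,  0.01188843]), 'gripper_force': 0.0, 'width': 1.005307317984076}
```

View pics/top0.png

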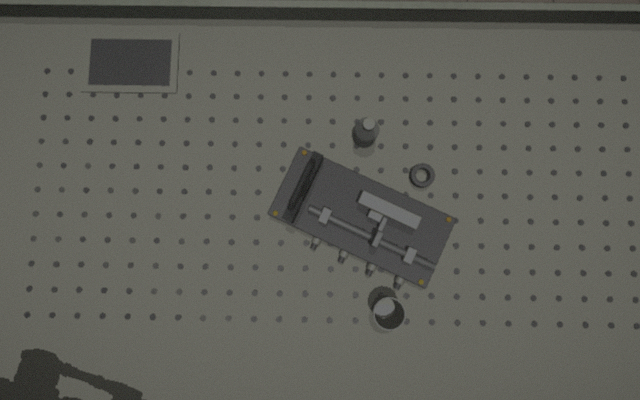

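View pics/side0.png

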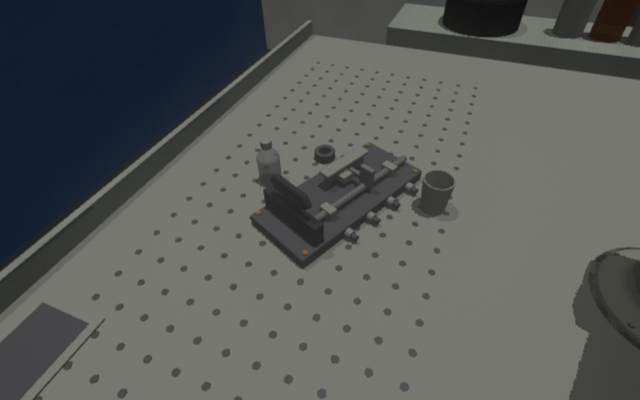

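The top view shows the cell at about (362,217), with the holder at its left end (302,190), the lug at (379,235) and the catch bar at (390,210). The beaker (387,312), bottle (365,132) and nut (422,176) stand clear. The side view agrees. Next I fit the cell pose from both views.

```bash
cat >> h.py <<'E'
from scipy.optimize import least_squares
P=dict(cell=(0,0,0),holder=(0,.125,.048),lug_face=(-.03,-.046,.066),tab=(0,-.04,.051),catch_top=(.03,-.04,.066))
def W(p,q):
    c,s=np.cos(p[2]),np.sin(p[2]); return np.array([p[0]+c*q[0]-s*q[1],p[1]+s*q[0]+c*q[1],q[2]])
def tomove(p,q):
    "tool shift in cm and turn in deg so that the TCP gets to cell point q with tool y along cell -x/+x"
    s=env.read_state(); y=s["ee_rot"][2]; d=W(p,q)-s["ee_pos"]
    t=np.array([np.cos(y)*d[0]+np.sin(y)*d[1],np.sin(y)*d[0]-np.cos(y)*d[1],-d[2]])*100
    return t.round(2), np.degrees(y-(p[2]+np.pi/2)).round(2)
E
python3 - <<'E'
from h import *
obs=[]
for n in("side","top"):
    im=cv2.imread(f"pics/{n}0.png"); 
    hsv=cv2.cvtColor(im,cv2.COLOR_BGR2HSV); m=cv2.inRange(hsv,(12,110,70),(35,255,255)); m[:, :240]=0
    k,_,st,ce=cv2.connectedComponentsWithStats(m)
    print(n,[(c.round(1).tolist(),int(s[4])) for c,s in zip(ce[1:],st[1:])])
    cams.grab_frame(n)
    for k in P:
        r=nets.landmark_of(n,k)
        if r: obs.append((n,k,r[0]["point"]))
f=lambda p:np.concatenate([np.array(proj(n,W(p,P[k])))-u for n,k,u in obs])
r=least_squares(f,[.5615,-.0358,-.39],loss="soft_l1",x_scale=[.01,.01,.01])
print(r.x,np.degrees(r.x[2])); 
for o,e in zip(obs,f(r.x).reshape(-1,2).round(1)): print(o[:2],e)
print(tomove(r.x,(0,-.065,.12)))
E
```

```text
side [([367.0, 144.5], 6), ([414.4, 170.3], 9), ([258.5, 212.4], 13), ([305.0, 251.9], 20)]
top [([303.8, 152.4], 16), ([275.0, 212.5], 16), ([448.0, 219.0], 21), ([420.5, 281.4], 17)]
[ 0.564408   -0.03505862 -0.41479006] -23.76571995537896
('side', 'cell') [3.9 2.1]
('side', 'holder') [-0.  -2.3]
('side', 'tab') [-0.6  1.3]
('side', 'catch_top') [ 3.4 -0.4]
('top', 'cell') [-0.2  0. ]
('top', 'holder') [-1.2 -0. ]
('top', 'lug_face') [-0.2  0.8]
('top', 'tab') [ 1.  -3.7]
('top', 'catch_top') [ 0.1 -3.7]
(array([-54.55, -56.84,  10.26]), np.float64(100.49))
```

Run:
```python
from h import *
D={"top":[(303.8,152.4),(275,212.5),(448,219),(420.5,281.4)],"side":[(258.5,212.4),(305,251.9),(367,144.5),(414.4,170.3)]}
S=[(1,1),(-1,1),(1,-1),(-1,-1)]
for use in(["top"],["side"],["top","side"]):
    f=lambda p:np.concatenate([np.array(proj(n,W(p,(a*p[3],b*p[4],.027))))-u for n in use for (a,b),u in zip(S,D[n])])
    r=least_squares(f,[.5644,-.035,-.41,.065,.16],x_scale=.01); print(use,r.x.round(4),np.degrees(r.x[2]).round(2),f(r.x).round(1))
print(tomove(r.x,(0,-.066,.12)))
```

```text
['top'] [ 0.5636 -0.0351 -0.4232  0.0658  0.155 ] -24.25 [ 0.1 -0.  -0.1  0.1  0.   0.1  0.  -0.1]
['side'] [ 0.5659 -0.0355 -0.421   0.066   0.1551] -24.12 [-0.1  0.   0.1  0.   0.1 -0.1 -0.1  0.1]
['top', 'side'] [ 0.5646 -0.0351 -0.4227  0.0659  0.1551] -24.22 [ 0.  -0.5 -0.1 -0.4  0.  -0.5  0.  -0.6  0.5  0.2  0.4  0.2  0.7  0.2
  0.4  0.4]
(array([-54.51, -56.93,  10.26]), np.float64(100.94))
```

>>> {"op": "move_arm", "data": {
  "rows": [
    [0, 0, 7, -3.8, -4, 0, -0.06],
    [0, 0, 14, -7.6, -8, 0, -0.06],
    [0, 0, 21, -11.4, -12, 0, -0.06],
    [0, 0, 28, -15.2, -16, 0, -0.06],
    [0, 0, 35, -19, -20, 0, -0.06],
    [0, 0, 42, -22.8, -24, 0, -0.06],
    [0, 0, 49, -26.6, -28, 0, -0.06],
    [0, 0, 56, -30.4, -32, 0, -0.06],
    [0, 0, 63, -34.2, -36, 0, -0.06],
    [0, 0, 70, -38, -40, 0, -0.06]
  ]
}}

```text
time_s: 2.75
ee_pos: [0.4164, 0.1057, 0.223]
ee_rot: [3.14, -0.0, 1.684]
contact_force: [0.4, 0.6, 0.8]
width: 0.53
gripper_force: 0.0
```

```bash
echo 'CELL=np.array([.5646,-.0351,-.4227])' >> h.py; python3 -c "
from h import *
print(tomove(CELL,(0,-.066,.12)),env.read_state()['width'])"
```

```text
(array([-21.34,   9.76,  10.3 ]), np.float64(30.71)) 0.5296735138682442
```

>>> {"op": "move_arm", "data": {
  "rows": [
    [0, 0, 6, -4.3, 2, 0, -0.06],
    [0, 0, 12, -8.6, 4, 0, -0.06],
    [0, 0, 18, -12.9, 6, 0, -0.06],
    [0, 0, 24, -17.2, 8, 0, -0.06],
    [0, 0, 30.7, -21.3, 9.8, 0, -0.06],
    [0, 0, 30.7, -21.3, 9.8, 3, -0.06],
    [0, 0, 30.7, -21.3, 9.8, 6.5, -0.06],
    [0, 0, 30.7, -21.3, 9.8, 10.3, -0.06],
    [0, 0, 30.7, -21.3, 9.8, 10.3, -0.06],
    [0, 0, 30.7, -21.3, 9.8, 10.3, -0.06]
  ]
}}

```text
time_s: 4.0
ee_pos: [0.5386, -0.0928, 0.1214]
ee_rot: [3.14, -0.0, 1.152]
contact_force: [-0.5, 0.1, 0.8]
width: 0.534
gripper_force: 0.0
```

Run:
```python
from h import *
print(tomove(CELL,(0,-.066,.070)),tomove(CELL,(0,-.066,.056)),env.read_state()['contact_force'])
for n,c in(("top",(320,160,140,100)),("side",(300,90,140,150))):
    im=cams.grab_frame(n); x,y,w,h=c
    cv2.imwrite(f"pics/{n}1.png",cv2.resize(cv2.convertScaleAbs(im[y:y+h,x:x+w],alpha=1.8),None,fx=4,fy=4,interpolation=cv2.INTER_CUBIC)[:600])
```

```text
(array([-0.27,  0.  ,  5.14]), np.float64(0.24)) (array([-0.27,  0.  ,  6.54]), np.float64(0.24)) [-0.45632199  0.07130481  0.8397579 ]
```

View pics/side1.png

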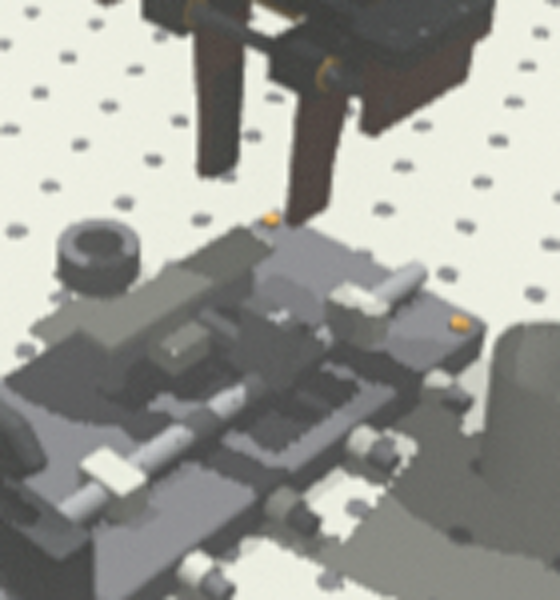

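The side crop shows the two fingertips at (215,170) and (305,215), straddling the bolt line behind the lug and clear of everything. I lower to just above the bar.

>>> {"op": "move_arm", "data": {
  "rows": [
    [0, 0, 0, 0, 0, 1.5, -0.06],
    [0, 0, 0, 0, 0, 3, -0.06],
    [0, 0, 0, 0, 0, 4.4, -0.06],
    [0, 0, 0, 0, 0, 4.4, -0.06],
    [0, 0, 0, 0, 0, 4.4, -0.06],
    [0, 0, 0, 0, 0, 4.4, -0.06]
  ]
}}

```text
time_s: 4.85
ee_pos: [0.5384, -0.0928, 0.0764]
ee_rot: [3.14, -0.0, 1.152]
contact_force: [0.5, 0.1, 0.9]
width: 0.529
gripper_force: 0.0
```

```bash
python3 -c "
from h import *
print(tomove(CELL,(0,-.066,.066)),tomove(CELL,(0,-.066,.056)),env.read_state()['contact_force'])"
```

```text
(array([-0.27,  0.02,  1.04]), np.float64(0.24)) (array([-0.27,  0.02,  2.04]), np.float64(0.24)) [0.45298899 0.05130703 0.92342393]
```

>>> {"op": "move_arm", "data": {
  "rows": [
    [0, 0, 0.2, -0.3, 0, 0.5, -0.06],
    [0, 0, 0.2, -0.3, 0, 1.0, -0.06],
    [0, 0, 0.2, -0.3, 0, 1.4, -0.06],
    [0, 0, 0.2, -0.3, 0, 1.7, -0.06],
    [0, 0, 0.2, -0.3, 0, 2.0, -0.06],
    [0, 0, 0.2, -0.3, 0, 2.0, -0.06],
    [0, 0, 0.2, -0.3, 0, 2.0, -0.06],
    [0, 0, 0.2, -0.3, 0, 2.0, -0.06]
  ]
}}

```text
time_s: 5.85
ee_pos: [0.537, -0.0958, 0.0564]
ee_rot: [3.141, 0.0, 1.149]
contact_force: [-2.6, -0.6, 4.9]
width: 0.53
gripper_force: 2.9
```

Run:
```python
from h import *
print(tomove(CELL,(0,-.016,.056)),[env.read_state()[k].round(2) for k in('contact_force','torque')])
n="top";im=cams.grab_frame("side"); x,y,w,h=300,90,140,150
cv2.imwrite("pics/side2.png",cv2.resize(cv2.convertScaleAbs(im[y:y+h,x:x+w],alpha=1.8),None,fx=4,fy=4,interpolation=cv2.INTER_CUBIC))
```

```text
(array([5.07, 0.03, 0.04]), np.float64(0.03)) [array([-2.63, -0.63,  4.86]), array([-0.37,  0.34, -0.01])]
```

View pics/side2.png

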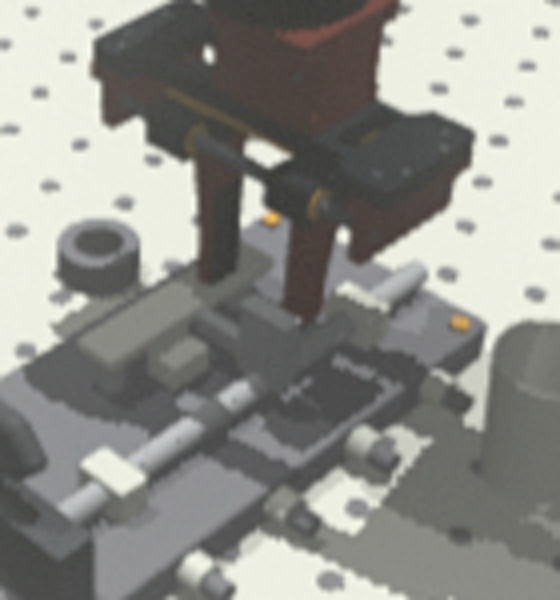

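Both fingertips are placed: one on the catch bar (220,275), which has sunk, the other behind the lug (305,315). I press slightly more and start the push.

>>> {"op": "move_arm", "data": {
  "rows": [
    [0, 0, 0, 0, 0, 0.1, -0.06],
    [0, 0, 0, 0.3, 0, 0.1, -0.06],
    [0, 0, 0, 0.6, 0, 0.1, -0.06],
    [0, 0, 0, 0.9, 0, 0.1, -0.06],
    [0, 0, 0, 1.2, 0, 0.1, -0.06],
    [0, 0, 0, 1.5, 0, 0.1, -0.06],
    [0, 0, 0, 1.5, 0, 0.1, -0.06]
  ]
}}

```text
time_s: 6.78
ee_pos: [0.5433, -0.0833, 0.0557]
ee_rot: [3.139, 0.002, 1.148]
contact_force: [-2.6, -4.8, 5.3]
width: 0.53
gripper_force: 3.5
```

Run:
```python
from h import *
s=env.read_state(); y=s["ee_rot"][2]; F=s["contact_force"]
print(tomove(CELL,(0,-.016,.056)),F.round(2),"along y",F[0]*np.cos(y)+F[1]*np.sin(y))
for n in("top","side"):
    cams.grab_frame(n)
    for k,z in(("lug_face",.066),("tab",.051),("catch_top",.056)):
        for r in nets.landmark_of(n,k)[:1]:
            d=at_z(n,r["point"],z)[:2]-CELL[:2]; c,q=np.cos(CELL[2]),np.sin(CELL[2]); print(n,k,r["score"],(c*d[0]+q*d[1]).round(4),(-q*d[0]+c*d[1]).round(4))
```

```text
(array([ 3.67, -0.04, -0.03]), np.float64(-0.01)) [-2.63 -4.83  5.26] along y -5.4826251969041895
top lug_face 0.97 -0.0316 -0.0423
top tab 0.71 -0.0015 -0.038
side lug_face 0.84 -0.0325 -0.0422
side tab 0.58 0.002 -0.0391
side catch_top 0.85 0.0239 -0.0313
```

>>> {"op": "move_arm", "data": {
  "rows": [
    [0, 0, 0, 0.3, 0, 0.05, -0.06],
    [0, 0, 0, 0.6, 0, 0.05, -0.06],
    [0, 0, 0, 0.8, 0, 0.05, -0.06],
    [0, 0, 0, 0.8, 0, 0.05, -0.06]
  ]
}}

```text
time_s: 7.68
ee_pos: [0.5467, -0.0761, 0.0555]
ee_rot: [3.139, 0.002, 1.148]
contact_force: [-2.4, -5.1, 7.4]
width: 0.53
gripper_force: 3.7
```

Run:
```python
from h import *
s=env.read_state(); y=s["ee_rot"][2]; F=s["contact_force"]
print(tomove(CELL,(0,-.016,.056)),F.round(2),"along y",F[0]*np.cos(y)+F[1]*np.sin(y))
for n in("top","side"):
    cams.grab_frame(n)
    for k,z in(("lug_face",.066),("tab",.051)):
        for r in nets.landmark_of(n,k)[:1]:
            d=at_z(n,r["point"],z)[:2]-CELL[:2]; c,q=np.cos(CELL[2]),np.sin(CELL[2]); print(n,k,r["score"],(c*d[0]+q*d[1]).round(4),(-q*d[0]+c*d[1]).round(4))
```

```text
(array([ 2.88, -0.05, -0.05]), np.float64(-0.02)) [-2.41 -5.13  7.35] along y -5.661810532914486
top lug_face 0.76 -0.0262 -0.0366
top tab 0.73 -0.0044 -0.0304
side lug_face 0.82 -0.0364 -0.0377
side tab 0.78 -0.0028 -0.0255
```

The bolt has moved about 11 mm with steady force, so the tab is past the tooth. I continue.

>>> {"op": "move_arm", "data": {
  "rows": [
    [0, 0, 0, 0.4, 0, 0, -0.06],
    [0, 0, 0, 0.8, 0, 0, -0.06],
    [0, 0, 0, 1.2, 0, 0, -0.06],
    [0, 0, 0, 1.6, 0, 0, -0.06],
    [0, 0, 0, 2.0, 0, 0, -0.06],
    [0, 0, 0, 2.4, 0, 0, -0.06],
    [0, 0, 0, 2.7, 0, 0, -0.06],
    [0, 0, 0, 2.7, 0, 0, -0.06]
  ]
}}

```text
time_s: 8.98
ee_pos: [0.5578, -0.0514, 0.0554]
ee_rot: [3.139, 0.002, 1.148]
contact_force: [-2.4, -5.1, 7.2]
width: 0.533
gripper_force: 3.5
```

Run:
```python
from h import *
s=env.read_state(); y=s["ee_rot"][2]; F=s["contact_force"]
print(tomove(CELL,(0,-.016,.056)),F.round(2),"along y",F[0]*np.cos(y)+F[1]*np.sin(y))
```

```text
(array([ 0.16, -0.05, -0.06]), np.float64(-0.01)) [-2.43 -5.08  7.22] along y -5.629495506231701
```

Force is unchanged. I push in small steps until the stop shows in the force.

>>> {"op": "move_arm", "data": {
  "rows": [
    [0, 0, 0, 0.1, 0, 0, -0.06],
    [0, 0, 0, 0.2, 0, 0, -0.06],
    [0, 0, 0, 0.3, 0, 0, -0.06],
    [0, 0, 0, 0.3, 0, 0, -0.06]
  ]
}}

```text
time_s: 9.48
ee_pos: [0.5584, -0.0501, 0.0554]
ee_rot: [3.139, 0.005, 1.147]
contact_force: [-4.8, -9.5, 8.0]
width: 0.532
gripper_force: 6.3
```

Run:
```python
from h import *
s=env.read_state(); y=s["ee_rot"][2]; F=s["contact_force"]
print(tomove(CELL,(0,-.016,.056)),F.round(2),"along y",F[0]*np.cos(y)+F[1]*np.sin(y))
```

```text
(array([ 0.02, -0.05, -0.06]), np.float64(-0.05)) [-4.75 -9.49  8.01] along y -10.606151968414782
```

The stop is reached (10.6 N, tip at the computed home position). I give one small firm push, back off the lug slightly, then rise straight up.

>>> {"op": "move_arm", "data": {
  "rows": [
    [0, 0, 0, 0.15, 0, 0, -0.06],
    [0, 0, 0, 0.15, 0, 0, -0.06],
    [0, 0, 0, -0.3, 0, 0, -0.06],
    [0, 0, 0, -0.6, 0, 0, -0.06],
    [0, 0, 0, -0.6, 0, -1, -0.06],
    [0, 0, 0, -0.6, 0, -2.5, -0.06],
    [0, 0, 0, -0.6, 0, -6, -0.06],
    [0, 0, 0, -0.6, 0, -11, -0.06],
    [0, 0, 0, -4, 0, -15, -0.06],
    [0, 0, 0, -9, 0, -16, -0.06]
  ]
}}

```text
time_s: 10.72
ee_pos: [0.522, -0.1295, 0.218]
ee_rot: [3.137, -0.0, 1.151]
contact_force: [0.7, -0.6, -0.6]
width: 0.526
gripper_force: 0.0
```

>>> {"op": "move_arm", "data": {
  "rows": [
    [0, 0, 0, -5, 0, 0, -0.06],
    [0, 0, 0, -10, 0, 0, -0.06],
    [0, 0, 0, -10, 0, 0, -0.06]
  ]
}}

```text
time_s: 11.1
ee_pos: [0.4789, -0.223, 0.2141]
ee_rot: [-3.14, 0.001, 1.144]
contact_force: [0.4, 0.5, -0.2]
width: 0.532
gripper_force: 0.0
```

Run:
```python
from h import *
print(env.read_state()["contact_force"].round(2))
for n,(x,y,w,h) in(("top",(260,130,200,150)),("side",(240,110,200,150))):
    im=cams.grab_frame(n)
    for k,z in(("lug_face",.066),("tab",.051),("catch_top",.066)):
        for r in nets.landmark_of(n,k)[:1]:
            d=at_z(n,r["point"],z)[:2]-CELL[:2]; c,q=np.cos(CELL[2]),np.sin(CELL[2]); print(n,k,r["score"],(c*d[0]+q*d[1]).round(4),(-q*d[0]+c*d[1]).round(4))
    cv2.imwrite(f"pics/{n}3.png",cv2.resize(cv2.convertScaleAbs(im[y:y+h,x:x+w],alpha=1.8),None,fx=4,fy=4,interpolation=cv2.INTER_CUBIC))
```

```text
[ 0.44  0.52 -0.15]
top lug_face 0.59 -0.0324 -0.0073
top tab 0.57 -0.0036 0.0019
top catch_top 0.78 0.0337 -0.043
side lug_face 0.55 -0.0282 -0.0039
side tab 0.64 0.0024 0.0051
side catch_top 0.74 0.0297 -0.037
```

View pics/side3.png

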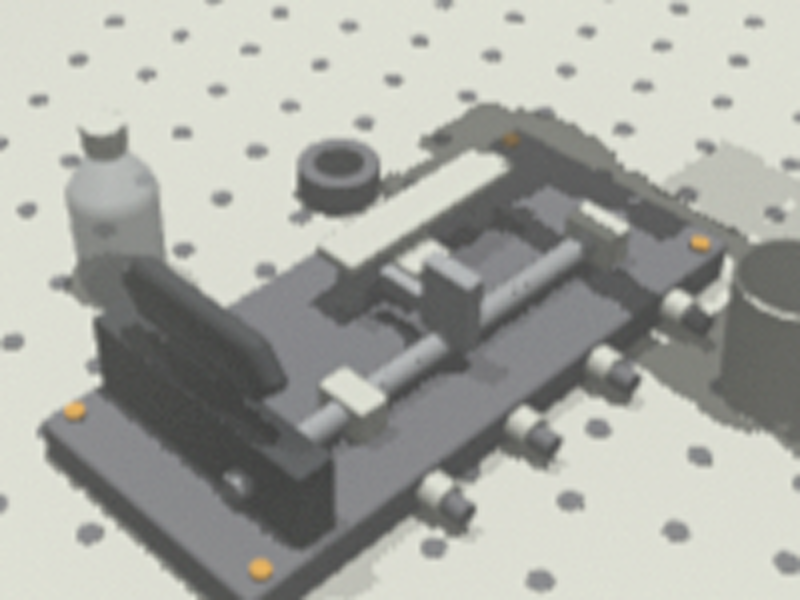

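View pics/top3.png

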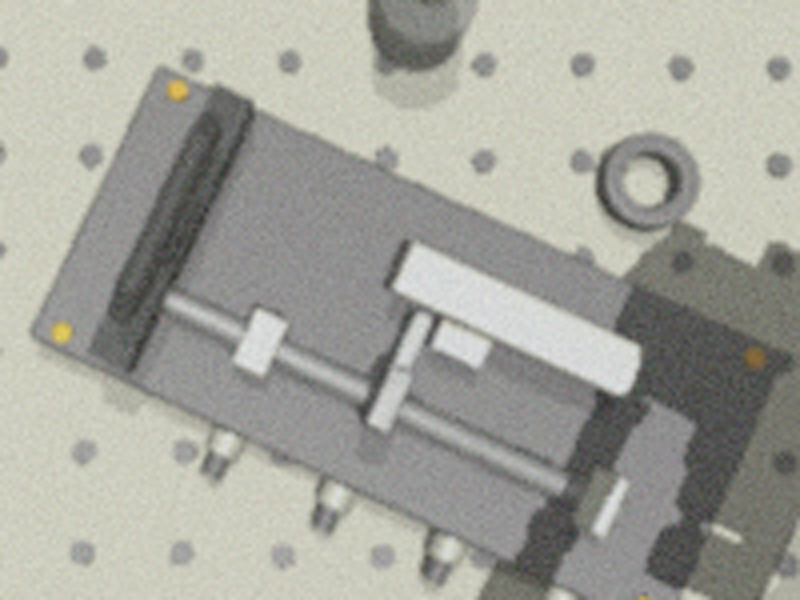

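The bolt's end shows through the holder's hole (235,485 in the side crop). The tab is past the tooth, the catch is up, and the bystanders are untouched.

```bash
python3 -c "
from plant import env
print(env.job_done())"
```

```text
the job is handed in; nothing more can be done
None
```

The job is handed in: the bolt is pushed home to its stop through the holder, the catch has sprung up behind it, and the bottle, beaker and nut were not touched; the arm finished at about 11 s.

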